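# Dock the bur block and set the lock slide on its stop pin

## Robot

A 6-joint arm with a two-finger parallel gripper is mounted at the origin on a cart in front of the work surface, level with it; the furniture and walls round the work are solid. World frame = base frame: x ahead of the robot, y to its left, z up, the work surface at z = 0. Lengths are in m, angles in rad, forces in N, time in s.
With the tool pointing down it reaches from about 0.3 to 0.775 m from the base axis. Payload 14.6 kg.
Tool frame: the origin (TCP) lies on the centre line of the jaws, within the pads' length; the fingertips stand 17 mm ahead of it and the grasp point (between the pads) lies 2 mm behind it; z points along the fingers, y is the direction in which the jaws open and shut (so a half turn about z gives the same grasp; the last joint's range is limited). The gripper opens to 94 mm and grips with 3 to 60 N. Pads are 16 mm wide; open, the fingers measure 119 mm over their backs; the gripper's body (75 mm by 177 mm) begins 78 mm behind the grasp point.
Start: joints at [-0.067, 0.3, 1.521, -0, 1.321, -0.067], TCP at [0.55, -0, 0.222] pointing down, gripper open.
Joint ranges: [-3.03, 3.03], [-0.79, 2.21], [0.23, 2.52], [-1.04, 4.18], [0, 3.07], [-2.55, 2.55]. Speed limits (rad/s): [2.22, 2.22, 2.57, 3.14, 3.14, 3.14].

## Interface

Orientations are given as [roll, pitch, yaw] about the fixed x, y, z axes, in that order (R = Rz(yaw) Ry(pitch) Rx(roll)).
In Python, from station import state, imaging, ticket gives the robot as it stands. The module is installed in compiled form; this text tells all that it offers.
- The arm moves only by the tool play_rows, never from a script. Its argument "increments" is a list of rows, each a list of 3 entries, a list of its own where there are three numbers: the turn, a rotation vector about the world's x, y, z in degrees, then the shift along the world's x, y, z in mm, then the finger opening in mm, from 0 to 94. A call has 1 to 5 rows; each row shifts and turns the commanded pose from where the row before left it; what a row does not reach is not made up. A row lasts 1/10 s, in which the tool goes at most 50 mm and 8.59 degrees, less where a joint would pass 70% of its speed; a pose out of reach is approached as far as the arm can. A call is refused whole if a number of a shift passes 50 or a number of a turn 8.59, either way. A call with a gripper value outside its range is refused whole. The fingers move at their own pace and stop on an object; the grip force is fixed at half the most. Time passes only in rows, so rows that do not move let the fingers close. It gives the time, the measured TCP pose, the force and the opening at its end, in the units of the state.
- state(): the state, without advancing time (a new reading comes with each control period).
- imaging.capture(name): name is "scene" or "side" or "wrist"; returns (picture, depth): 480x640x3 uint8, blue, green, red; 480x640 float32, m along the optical axis (not along the pixel's ray), 0 where there is no reading.
- imaging.get_calibration(name): a dict with "intrinsics" (3x3 intrinsics, pixels), "camera_from_world" (4x4, takes a point from world to camera coordinates). Camera axes: x right, y up, looking along -z (the intrinsics and any distortion apply to the point x, -y, -z); pixel columns grow to the right and rows downward; lengths in m; the calibration is good to about 2 mm. The wrist camera is an equidistant fisheye: a pixel r from the principal point sees the ray r / f radians off the axis. A picture is of the moment at which its call begins: read the wrist's pose just before it. get_calibration takes no time and is no camera call; for the wrist camera it gives the pose at the moment of the call.
- ticket.sign_off(): hands the job in, once; it reports no verdict.
The state is a dict: "time": time; "joints": joint angles; "dq": joint speeds; "joint_torque": joint torques, N m; "tool_pos": TCP position; "tcp_rot": TCP orientation; "wrist_force": force on the tool from outside, world axes, zero at the start; "torque": the same for the moment, N m; "width": finger opening in m.
Only numpy, scipy, OpenCV 4.12 (cv2) and the standard library are available. Lean on these libraries where they do the work, as an engineer would, in place of code of your own. Each camera call takes 0.05 s, during which the arm holds its last target.

## Task

Push the blue bur block along the dock's bay until it is fully home against the back stop. Then push the blue tab of the sprung lock slide sideways all the way to its end and let it go, so that it springs back onto the stop pin and stays latched in mid position across the front of the block. Only push, do not lift the block, and leave the things lying round the dock where they are.

Things in the scene. Friction and masses are not known exactly. Their poses are not given: they have to be found in the camera images.
- dock: Fixed steel plate 124 (x) by 190 (y) by 6 mm, flat on the trolley. Origin: centre of its underside. +x points away from the robot (turned up to 20 degrees), +y to the robot's left. Right part, centred on y = -50: the bay. Left part, along x = -1: the lock slide in a channel 17.5 mm high, its end plate 23 mm high at y = 88 to 95.
- bay_home (a point): Point on the plate top (6 mm above the trolley), fixed to the dock at x = 28, y = -50 mm: where the block's origin lies when fully home. Two white guides along x, inner faces 68 mm apart, lead to a white back stop 20 mm beyond this point; guides and stop reach 15.5 mm above the trolley. The bay is open to the front (-x).
- bur_block: Loose bur block, blue base, clear lid (fixed): 40 mm deep (x; hinge juts out a few mm more at the back), 62 wide (y), 34 high, about 0.13 kg. Origin: centre of its underside; front face 20 mm before it. It starts in the bay on the plate (top 40 mm above the trolley), nearly parallel to the dock, 26 to 46 mm short of home. It slides with under 2 N.
- lock_slide (a joint): Slide travel in m along the dock's -y: 0 rest, bay open; 0.036 latched at mid; 0.054 end stop. Its spring returns it: 1.6 N at 0, 4.5 N at 0.036, 6 N at the end; the pin adds up to 1 N. Beyond 0.037 the pin drops behind a shoulder; let go then, it returns to 0.036 and is held (for good). Let go earlier, it returns to 0.
- tongue_tip (a point): Tip of the slide's steel bar (10 mm thick along dock x, 16 to 26 mm above the trolley; this point at 21 mm). At rest it is at the bay's left edge; latched, at the middle of the bay. The bar passes 4 mm in front of a block that is home, but runs into one that is not.
- tab_face (a point): Centre of the push face of the slide's blue tab, 44 mm above the trolley; moves with the slide. The face looks along the dock's +y (robot's left), is 26 mm wide (x), and spans 30 to 58 mm above the trolley; tab 14 mm thick. Push it towards the dock's -y. At rest it is at x = -1, y = +81 mm of the dock; the space beyond it to +y is free.
- stop_pin (a joint): Lift in m of the brass stop pin with red head: 0 down, up to 0.008 when the slide's ramp lifts it; sprung down, needs no touch. It sits in an aluminium bridge over the slide (dock y = -2 to 11, x = -18 to 16 mm, 51 mm high); head top 58 to 67 mm above the trolley.
- dappen_dish: Loose glass dappen dish, 33 mm across, 26 mm high, to the right of the dock. Origin: centre of underside. Leave alone.
- gauze_packet: Loose flat carton, 86 x 85 x 19 mm, beyond the dock. Origin: centre of underside. Leave alone.
- contra_angle: Loose handpiece, 114 x 26 x 17 mm, beyond the dock on its left. Origin: on its underside near its middle. Leave alone.
Things that resemble listed ones, but are neither listed nor needed, are in the scene too. Of the things that look like the bur_block, the smaller one is meant.

How it is judged:
On the way, in this order (a step that is already met when the one before it is completed fails the run):
1. the bur block has been pushed home: its origin within 3 mm of x = 28 mm in the dock frame (x of bur_block in the frame of dock above 0.025 m), for 0.1 s.
2. the lock slide has been pushed to its end (beyond 47 mm) (value of joint lock_slide above 0.047 m), for 0.02 s.
At the end, for the whole second after the job is handed in: The bur block stands upright on the dock plate, home within 3.5 mm and at rest; the lock slide is at rest, latched at 36 mm (33 to 39 mm), and the stop pin is down (less than 3 mm lifted) (x of bur_block in the frame of dock above 0.0245 m and height (world z) of bur_block below 0.009 m and angle between bur_block's own z axis and vertical below 0.1 rad and value of joint lock_slide between 0.033 and 0.039 m and value of joint stop_pin below 0.003 m and velocity of joint lock_slide between -0.005 and 0.005 m/s and linear speed of bur_block below 0.01 m/s); the robot touches nothing.
It fails at once if the bur block is lifted (more than 8 mm off the plate) or tipped (more than 0.3 rad) (height (world z) of bur_block above 0.014 m or angle between bur_block's own z axis and vertical above 0.3 rad).
It fails at once if the dappen dish is moved more than 15 mm (distance of dappen_dish from where it was at the start of the episode above 0.015 m).
It fails at once if the gauze packet is moved more than 15 mm (distance of gauze_packet from where it was at the start of the episode above 0.015 m).
It fails at once if the contra angle is moved more than 15 mm (distance of contra_angle from where it was at the start of the episode above 0.015 m).
It also fails if it takes over 42 s, if anything falls off the work surface, if the arm or the gripper's body presses on something with over 40 N, if the wrist force passes 120 N, or if a joint passes its speed limit or range.

## Working session

There is one attempt and no reset: what is moved stays moved. The work goes in short steps, Python scripts to look and compute and a tool call to move; the robot and the scene stay as the last step left them, time stands still between calls to the robot, and variables do not carry over. Pictures are saved under pics/ and viewed, and the job is handed in when it is done.

Besides the shell and the picture viewer there is one more tool, called after "Call:" by a JSON object that holds its "api" and its "payload". play_rows: Moves the arm, as the interface text tells. Its arguments: {"type":"object","properties":{"increments":{"type":"array","items":{"type":"array"}}},"required":["increments"]}

```bash
mkdir -p pics; python3 - <<'E'
from station import state, imaging, ticket
import cv2,numpy as np
s=state();print({k:np.round(v,3) for k,v in s.items()})
for n in ["scene","side"]:
    p,d=imaging.capture(n)
    c=imaging.get_calibration(n)
    print(n,c)
    cv2.imwrite(f"pics/{n}0.png",p)
    np.savez(f"pics/{n}0.npz",p=p,d=d,K=c["intrinsics"],T=c["camera_from_world"])
E
```

```text
{'time': np.float64(0.0), 'joints': array([-0.067,  0.3  ,  1.522,  0.   ,  1.321, -0.067]), 'dq': array([ 0.   ,  0.   , -0.001,  0.001,  0.001, -0.001]), 'joint_torque': array([-2.0000e-03, -5.3181e+01, -3.5274e+01,  7.1000e-02,  2.4000e-02,
       -0.0000e+00]), 'tool_pos': array([0.55 , 0.   , 0.222]), 'tcp_rot': array([-3.14 , -0.   ,  1.571]), 'wrist_force': array([ 0.748, -0.09 , -0.168]), 'torque': array([-0.017, -0.05 ,  0.007]), 'width': np.float64(0.094)}
scene {'intrinsics': array([[489.73387006,   0.        , 322.43679814],
       [  0.        , 489.73387006, 239.60699898],
       [  0.        ,   0.        ,   1.        ]]), 'camera_from_world': array([[ 5.47310752e-01, -8.36929465e-01, -1.09381067e-04,
        -3.45482405e-01],
       [ 5.16737280e-01,  3.37817981e-01,  7.86677567e-01,
        -3.28580975e-01],
       [-6.58356684e-01, -4.30613612e-01,  6.17364069e-01,
        -5.27674715e-01],
       [ 0.00000000e+00,  0.00000000e+00,  0.00000000e+00,
         1.00000000e+00]])}
side {'intrinsics': array([[540.95392574,   0.        , 323.48223592],
       [  0.        , 540.95392574, 236.64899144],
       [  0.        ,   0.        ,   1.        ]]), 'camera_from_world': array([[-0.96764597, -0.25221871,  0.00685556,  0.53559123],
       [ 0.14925521, -0.55029305,  0.82152325, -0.14731684],
       [-0.20343097,  0.79596689,  0.57013381, -0.71724594],
       [ 0.        ,  0.        ,  0.        ,  1.        ]])}
```

View pics/scene0.png

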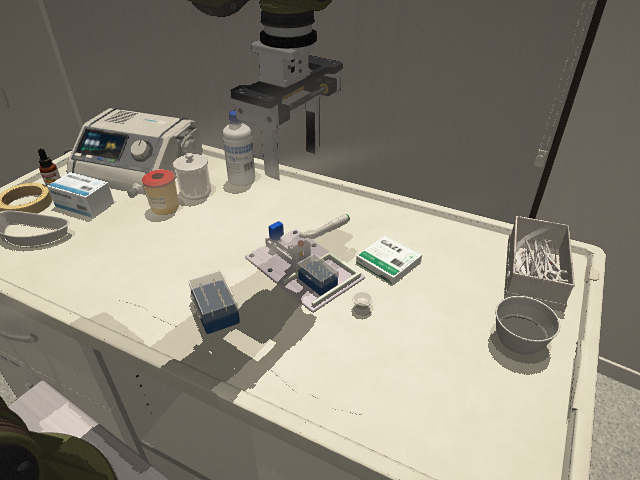

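View pics/side0.png

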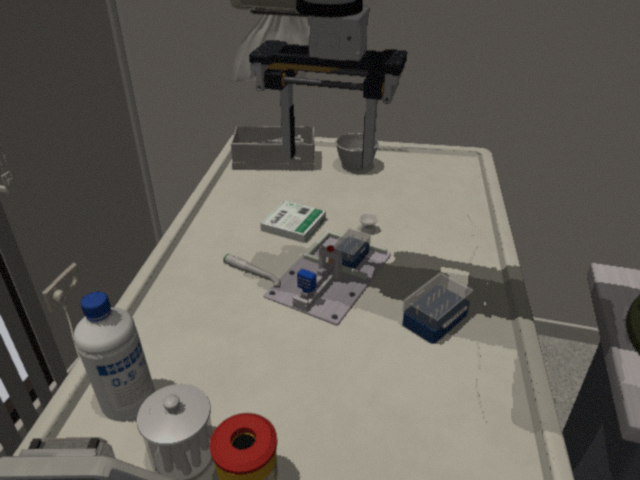

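Candidates for the bur block: the small one in the dock bay, at scene (318,272) and side (350,247), and a larger one off the dock, at scene (214,302) and side (437,305). I choose the smaller one in the bay. The lock's blue tab is at scene (276,230), and the bottle's blue cap at (233,116) is only a lookalike. Next I check close crops.

```bash
python3 - <<'E'
from station import state, imaging, ticket
import cv2,numpy as np
a=cv2.imread("pics/scene0.png")[200:330,230:390]; cv2.imwrite("pics/c1.png",cv2.resize(a,None,fx=5,fy=4.6 and 5*0.9,interpolation=cv2.INTER_CUBIC)[:600] if 0 else cv2.resize(a,(720,585),interpolation=cv2.INTER_CUBIC))
a=cv2.imread("pics/side0.png")[220:330,255:400]; cv2.imwrite("pics/c2.png",cv2.resize(a,(725,550),interpolation=cv2.INTER_CUBIC))
c=imaging.get_calibration("wrist");p,d=imaging.capture("wrist");print(c)
cv2.imwrite("pics/w0.png",p);np.savez("pics/w0.npz",p=p,d=d,K=c["intrinsics"],T=c["camera_from_world"])
E
```

```text
{'intrinsics': array([[371.64829954,   0.        , 321.5322457 ],
       [  0.        , 371.64829954, 241.76192138],
       [  0.        ,   0.        ,   1.        ]]), 'camera_from_world': array([[ 9.99999527e-01,  9.68560772e-04, -9.38722962e-05,
        -5.50151851e-01],
       [-9.63311542e-04,  9.71676668e-01, -2.36312348e-01,
         2.53390608e-02],
       [-1.37669350e-04,  2.36312327e-01,  9.71677141e-01,
        -3.89597789e-01],
       [ 0.00000000e+00,  0.00000000e+00,  0.00000000e+00,
         1.00000000e+00]])}
```

View pics/c1.png

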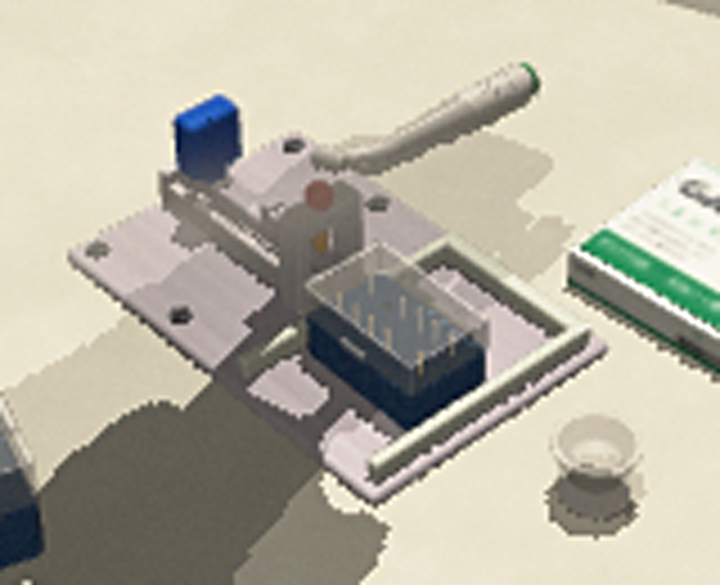

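View pics/c2.png

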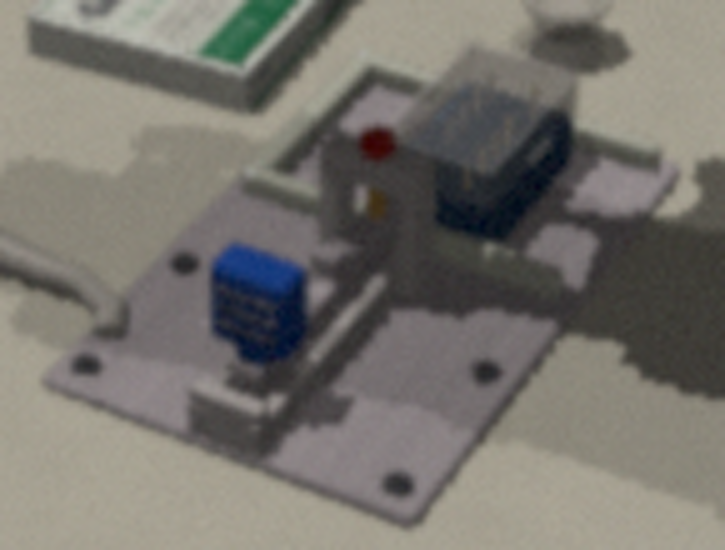

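View pics/w0.png

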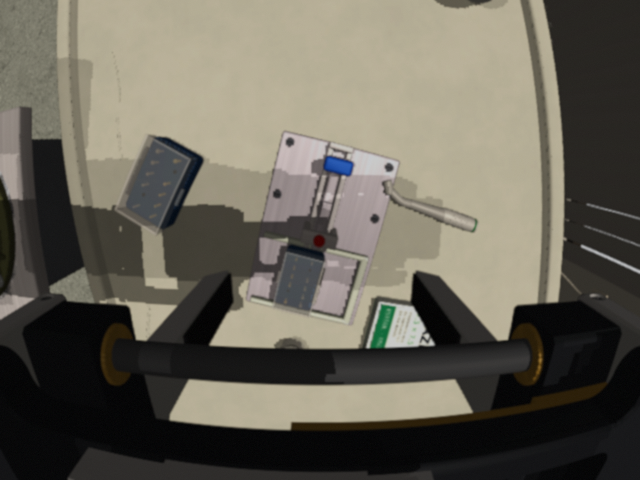

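The crops confirm it: the small block is in the bay, with a blue base and clear lid, and the tab is at the left end. In the wrist view the block is at about (300,280), the tab at (338,166), the red pin head at (319,241), and the plate corners near (284,131), (400,160), (351,324) and (248,299).

```bash
cat > h.py <<'E'
import numpy as np,cv2
def load(n): 
    z=np.load(f"pics/{n}.npz"); return z["p"],z["d"],z["K"],z["T"]
def ray(K,T,uv,fish):
    x=(uv[0]-K[0,2])/K[0,0]; y=(uv[1]-K[1,2])/K[1,1]
    if fish:
        r=np.hypot(x,y); k=np.sin(r)/r if r>1e-9 else 1; d=np.array([x*k,-y*k,-np.cos(r)])
    else: d=np.array([x,-y,-1.])
    R=T[:3,:3]; return -R.T@T[:3,3], R.T@d
def onz(K,T,uv,z,fish):
    o,d=ray(K,T,uv,fish); return o+d*(z-o[2])/d[2]
def proj(K,T,P,fish):
    q=T[:3,:3]@P+T[:3,3]; v=np.array([q[0],-q[1],-q[2]])
    if fish:
        r=np.hypot(v[0],v[1]); th=np.arctan2(r,v[2]); v=np.array([v[0]/r*th,v[1]/r*th,1])
    else: v=v/v[2]
    return (K@v)[:2]
E
python3 - <<'E'
from h import *
p,d,K,T=load("w0")
a=p[120:340,235:415]
cv2.imwrite("pics/wc.png",cv2.resize(a,(490,599),interpolation=cv2.INTER_CUBIC))
a=p[225:335,240:380]
cv2.imwrite("pics/wc2.png",cv2.resize(a,(760,597),interpolation=cv2.INTER_CUBIC))
for uv in [(284,131),(400,160),(351,324),(248,299)]: print(onz(K,T,uv,.006,1).round(4), d[uv[1],uv[0]])
E
```

```text
[0.5122 0.0909 0.006 ] 0.36327076
[0.6305 0.0623 0.006 ] 0.3725313
[ 0.5836 -0.1197  0.006 ] 0.41216996
[ 0.4684 -0.0897  0.006 ] 0.4031412
```

View pics/wc.png

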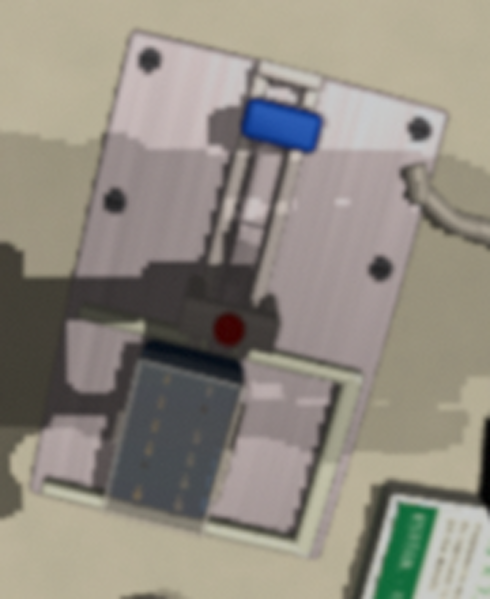

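View pics/wc2.png

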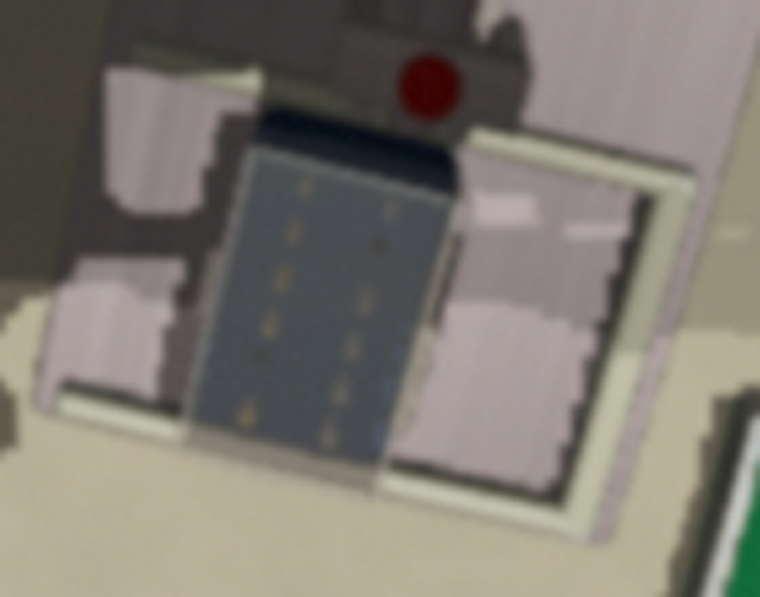

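```bash
cat >> h.py <<'E'
def dockfit(W):
    D=np.array([[-62,95],[62,95],[62,-95],[-62,-95]])/1e3; W=W[:,:2]
    a=W-W.mean(0); H=D.T@a; th=np.arctan2(H[0,1]-H[1,0],H[0,0]+H[1,1])
    R=np.array([[np.cos(th),-np.sin(th)],[np.sin(th),np.cos(th)]]); t=W.mean(0)
    return th,R,t,(D@R.T+t-W)
E
python3 - <<'E'
from h import *
p,d,K,T=load("w0")
W=np.array([onz(K,T,(235+x/2.722,120+y/2.722),.006,1) for x,y in [(133,30),(447,112),(318,558),(35,490)]])
th,R,t,e=dockfit(W);print(np.degrees(th),t.round(4),(e*1e3).round(1))
B=np.array([onz(K,T,(240+x/5.43,225+y/5.43),.040,1) for x,y in [(252,150),(455,197),(378,490),(185,437)]])
print("lid in dock",((B[:,:2]-t)@R*1e3).round(1))
# tab top z=.058, crop1 corners
B=np.array([onz(K,T,(235+x/2.722,120+y/2.722),.058,1) for x,y in [(251,97),(321,112),(315,152),(243,135)]])
print("tab in dock",((B[:,:2]-t)@R*1e3).round(1))
B=onz(K,T,(319,241),.062,1);print("pin",((B[:2]-t)@R*1e3).round(1))
# overlay on scene/side
for n,c in (("scene0",(200,330,230,390)),("side0",(220,330,255,400))):
    p,d,K,T=load(n); p=p.copy(); s=5
    q=cv2.resize(p[c[0]:c[1],c[2]:c[3]],None,fx=s,fy=s,interpolation=cv2.INTER_CUBIC)[:600]
    for x,y,z in [(-62,95,6),(62,95,6),(62,-95,6),(-62,-95,6),(-1,81,44),(12,81,58),(-14,81,58),(48,-16,15.5)]:
        w=R@np.array([x,y])/1e3+t; u=proj(K,T,np.array([*w,z/1e3]),0)
        cv2.circle(q,(int((u[0]-c[2]+.5)*s),int((u[1]-c[0]+.5)*s)),3,(0,0,255),-1)
    cv2.imwrite(f"pics/ov_{n}.png",q)
E
```

```text
-13.930201990910772 [ 0.5486 -0.015 ] [[-0.8  1.3]
 [ 1.9  1.2]
 [ 1.4 -1.2]
 [-2.6 -1.3]]
lid in dock [[-28.6 -19. ]
 [  8.5 -18.7]
 [  8.5 -77.9]
 [-28.9 -76.4]]
tab in dock [[-13.2  79.9]
 [  9.7  80.8]
 [ 11.1  67.8]
 [-12.7  67.4]]
pin [-2.   4.9]
```

View pics/ov_scene0.png

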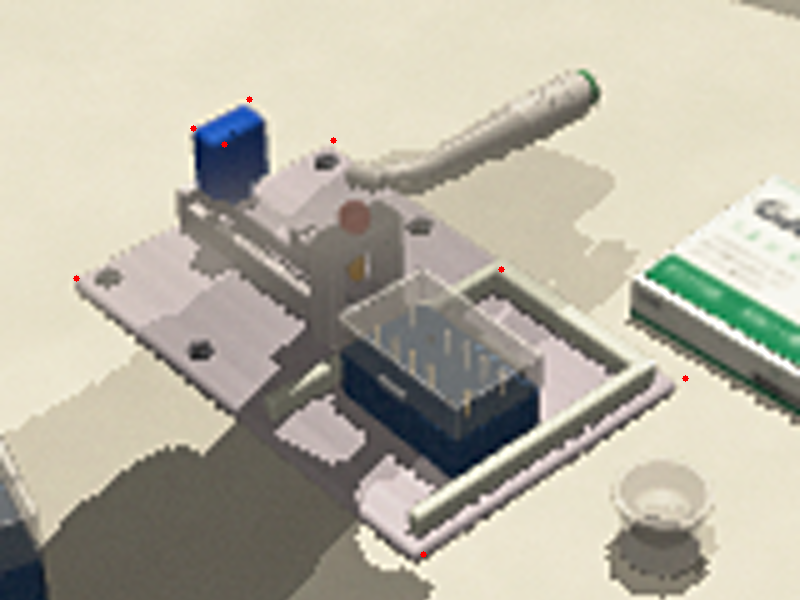

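View pics/ov_side0.png

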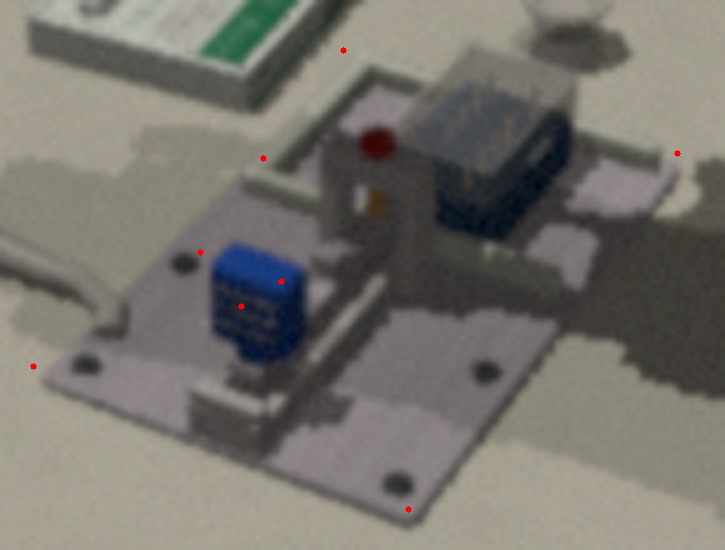

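```bash
python3 - <<'E'
from h import *
from scipy.optimize import least_squares
D=dict(FL=(-62,95,6),BL=(62,95,6),BR=(62,-95,6),FR=(-62,-95,6),
 T1=(-14,81,58),T2=(12,81,58),T3=(12,67,58),T4=(-14,67,58))
obs={"w0":dict(FL=(283.9,131),BL=(399.2,161.1),BR=(351.8,325),FR=(247.9,300),T1=(235+251/2.722,120+97/2.722),T2=(235+321/2.722,120+112/2.722),T3=(235+315/2.722,120+152/2.722),T4=(235+243/2.722,120+135/2.722)),
"scene0":{k:(230+x/5,200+y/5) for k,(x,y) in dict(FL=(77,285),BR=(675,384),FR=(418,560)).items()},
"side0":{k:(255+x/5,220+y/5) for k,(x,y) in dict(FL=(412,525),BL=(42,383),FR=(680,178)).items()}}
V={n:load(n)[2:] for n in obs}
def res(v,names):
    c,s=np.cos(v[2]),np.sin(v[2]);r=[]
    for n in names:
        K,T=V[n]
        for k,uv in obs[n].items():
            x,y,z=np.array(D[k])/1e3
            r+=list(proj(K,T,np.array([v[0]+c*x-s*y,v[1]+s*x+c*y,z]),n=="w0")-np.array(uv))
    return np.array(r)
for names in (["w0"],["scene0"],["side0"],list(obs)):
    o=least_squares(res,[.55,-.015,-.24],args=(names,),x_scale=[.01,.01,.01]);print(names,o.x[:2].round(4),np.degrees(o.x[2]).round(2),np.abs(o.fun).max().round(1))
    if len(names)==1: print(o.fun.reshape(-1,2).round(1).tolist())
p,d,K,T=load("w0")
for uv in [(300,120),(300,150),(380,180)]:
    q=onz(K,T,uv,0,1);
    print(d[uv[1],uv[0]], -(T[:3,:3]@q+T[:3,3])[2])
E
```

```text
['w0'] [ 0.5485 -0.0151] -13.84 2.3
[[-1.1, -1.1], [1.7, -1.1], [1.3, 0.9], [-2.2, 1.2], [-0.8, -1.3], [2.3, 0.5], [0.5, 1.2], [-1.8, 0.2]]
['scene0'] [ 0.5451 -0.0164] -14.11 1.4
[[-1.2, -0.7], [1.4, 0.0], [-0.2, 0.2]]
['side0'] [ 0.5441 -0.007 ] -14.27 1.9
[[0.3, 1.1], [-1.4, -0.0], [1.2, -1.9]]
['w0', 'scene0', 'side0'] [ 0.5478 -0.0146] -14.07 5.1
0.36326465 0.365465059677786
0.36553037 0.3728291371399102
0.3745 0.380066600803552
```

The three views agree to within a few millimetres: dock about (0.547, -0.014), yaw -14°. The block front is near dock x = -29 and the tab face near y = 81. That is accurate enough because contact will be felt by force. I'm moving in front of the bay with the jaws turned along dock y and the fingers 20 mm open, so the two fingers keep the block straight.

Call:
{"api": "play_rows", "payload": {"increments": [[[0,0,8.45],[-7.6,-5.4,-8],20],[[0,0,8.45],[-7.6,-5.4,-8],20],[[0,0,8.45],[-7.6,-5.4,-8],20],[[0,0,8.45],[-7.6,-5.4,-8],20],[[0,0,8.45],[-7.6,-5.4,-8],20]]}}

```text
time: 0.65
tool_pos: [0.5116, -0.0272, 0.1819]
tcp_rot: [-3.141, -0.0, 2.314]
wrist_force: [-0.5, -0.6, 0.3]
width: 0.0575
```

Call:
{"api": "play_rows", "payload": {"increments": [[[0,0,8.45],[-7.6,-5.4,-8],20],[[0,0,8.45],[-7.6,-5.4,-8],20],[[0,0,8.45],[-7.6,-5.4,-8],20],[[0,0,8.45],[-7.6,-5.4,-8],20],[[0,0,0],[0,0,0],20]]}}

```text
time: 1.15
tool_pos: [0.4806, -0.0489, 0.1496]
tcp_rot: [-3.141, -0.002, 2.9]
wrist_force: [0.0, -0.6, 0.0]
width: 0.0208
```

```bash
python3 - <<'E'
from station import state, imaging, ticket
import cv2,numpy as np
s=state();print({k:np.round(s[k],4) for k in("time","tool_pos","tcp_rot","wrist_force","width","joints")})
c=imaging.get_calibration("wrist");p,d=imaging.capture("wrist")
cv2.imwrite("pics/w1.png",p);np.savez("pics/w1.npz",p=p,d=d,K=c["intrinsics"],T=c["camera_from_world"])
E
```

```text
{'time': np.float64(1.15), 'tool_pos': array([ 0.4806, -0.0489,  0.1496]), 'tcp_rot': array([-3.1414e+00, -2.0000e-03,  2.9001e+00]), 'wrist_force': array([ 0.0102, -0.5968,  0.0371]), 'width': np.float64(0.0208), 'joints': array([-1.7720e-01,  2.3020e-01,  1.7895e+00, -1.0000e-04,  1.1239e+00,
       -1.5064e+00])}
```

View pics/w1.png

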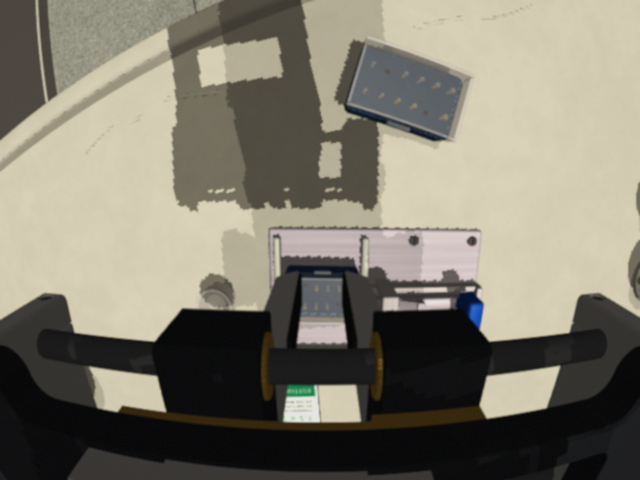

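The view is aligned: the plate's front edge is level at row 229, from (269,228) to (481,230), and the guide fronts at columns 277 and 365 bracket the fingers. The block's front edge is at about row 268.

```bash
python3 - <<'E'
from h import *
p,d,K,T=load("w1")
a=p[215:335,255:495];cv2.imwrite("pics/w1c.png",cv2.resize(a,(800,400),interpolation=cv2.INTER_CUBIC))
L=onz(K,T,(481,230),.006,1);Rr=onz(K,T,(269,228),.006,1);v=L-Rr
print(L,Rr,np.linalg.norm(v),np.degrees(np.arctan2(-v[0],v[1])))
g=[onz(K,T,u,.0155,1).round(4) for u in[(277,238),(365,238)]];print(g, (g[0]+g[1])/2)
for u in [(290,268),(358,268)]: print(onz(K,T,u,.02,1).round(4))
E
```

```text
[0.51041083 0.09099202 0.006     ] [ 0.46465109 -0.09083475  0.006     ] 0.1874964726344911 -14.126085890458826
[array([ 0.4728, -0.0848,  0.0155]), array([ 0.4901, -0.0145,  0.0155])] [ 0.48145 -0.04965  0.0155 ]
[ 0.499  -0.0803  0.02  ]
[ 0.5125 -0.0257  0.02  ]
```

View pics/w1c.png

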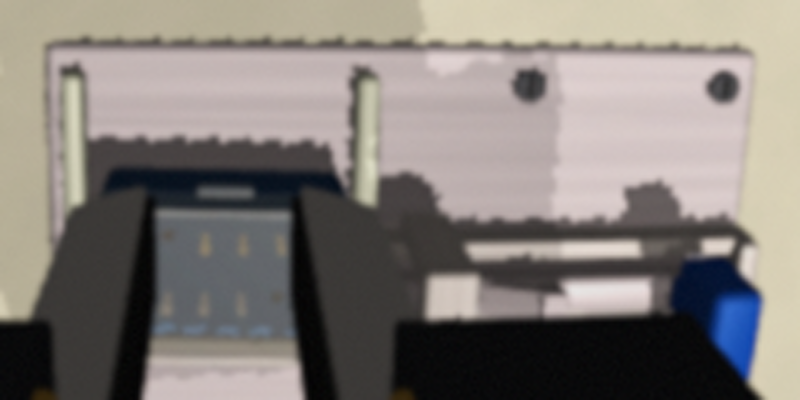

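Call:
{"api": "play_rows", "payload": {"increments": [[[0,0,0],[0,0,-25],20],[[0,0,0],[0,0,-30],20],[[0,0,0],[0,0,-30],20],[[0,0,0],[0,0,-23],20],[[0,0,0],[0,0,-10],20]]}}

```text
time: 1.7
tool_pos: [0.4813, -0.0483, 0.031]
tcp_rot: [-3.141, -0.002, 2.894]
wrist_force: [-0.1, 0.8, 0.3]
width: 0.02
```

Call:
{"api": "play_rows", "payload": {"increments": [[[0,0,0],[3.9,-1.0,0],20],[[0,0,0],[3.9,-1.0,0],20],[[0,0,0],[3.9,-1.0,0],20],[[0,0,0],[3.9,-1.0,0],20]]}}

```text
time: 2.1
tool_pos: [0.4981, -0.0528, 0.0334]
tcp_rot: [3.141, 0.002, 2.898]
wrist_force: [-2.5, 1.2, 0.8]
width: 0.0202
```

Call:
{"api": "play_rows", "payload": {"increments": [[[0,0,0],[3.9,-1.0,-1],20],[[0,0,0],[3.9,-1.0,0],20],[[0,0,0],[3.9,-1.0,0],20],[[0,0,0],[3.9,-1.0,0],20],[[0,0,0],[3.9,-1.0,0],20]]}}

```text
time: 2.6
tool_pos: [0.517, -0.0577, 0.0314]
tcp_rot: [-3.142, -0.0, 2.898]
wrist_force: [-0.8, 0.4, 0.8]
width: 0.0197
```

```bash
python3 - <<'E'
from station import state, imaging, ticket
import cv2,numpy as np
s=state();print({k:np.round(s[k],4) for k in("time","tool_pos","tcp_rot","wrist_force")})
c=imaging.get_calibration("wrist");p,d=imaging.capture("wrist")
cv2.imwrite("pics/w2.png",p)
R=np.array([[np.cos(-.246),-np.sin(-.246)],[np.sin(-.246),np.cos(-.246)]])
print("tcp dock",(s["tool_pos"][:2]-[.547,-.0145])@R)
p,d=imaging.capture("scene");cv2.imwrite("pics/s2.png",cv2.resize(p[200:330,230:390],(720,585),interpolation=cv2.INTER_CUBIC))
E
```

```text
{'time': np.float64(2.6), 'tool_pos': array([ 0.517 , -0.0577,  0.0314]), 'tcp_rot': array([-3.1416e+00, -1.0000e-04,  2.8981e+00]), 'wrist_force': array([-0.8377,  0.359 ,  0.8095])}
tcp dock [-0.01859515 -0.04918176]
```

View pics/w2.png

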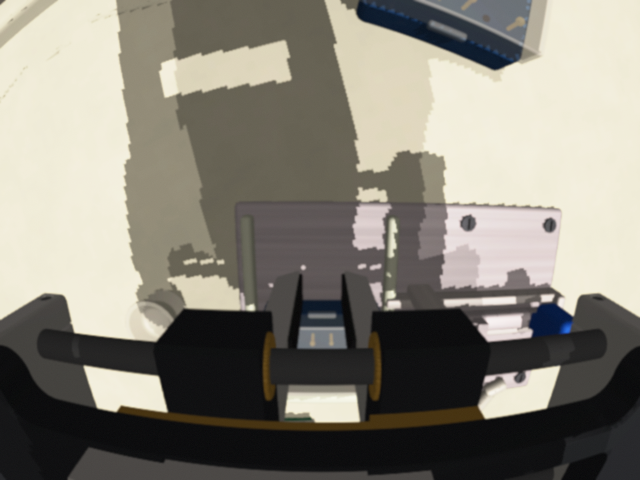

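View pics/s2.png

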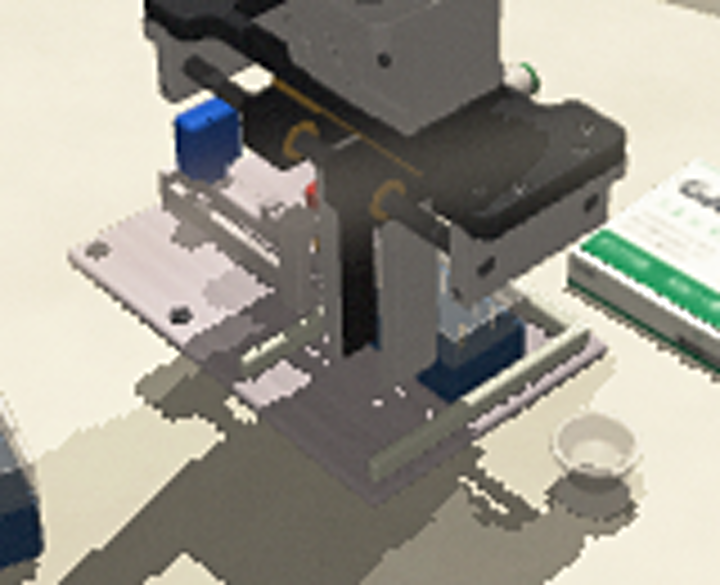

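The block is being pushed square between the guides, with about 18 mm left by dead reckoning. I continue, then take small steps until the force rises.

Call:
{"api": "play_rows", "payload": {"increments": [[[0,0,0],[3.9,-1.0,0],20],[[0,0,0],[3.9,-1.0,0],20],[[0,0,0],[2.9,-0.7,0],20],[[0,0,0],[1.9,-0.5,0],20]]}}

```text
time: 3.1
tool_pos: [0.5296, -0.0609, 0.0314]
tcp_rot: [3.142, -0.0, 2.898]
wrist_force: [-0.2, 0.5, 0.8]
width: 0.0202
```

Call:
{"api": "play_rows", "payload": {"increments": [[[0,0,0],[1.0,-0.2,0],20],[[0,0,0],[1.0,-0.3,0],20]]}}

```text
time: 3.3
tool_pos: [0.5313, -0.0613, 0.0314]
tcp_rot: [-3.142, -0.0, 2.898]
wrist_force: [-0.5, -0.3, -0.2]
width: 0.0201
```

Call:
{"api": "play_rows", "payload": {"increments": [[[0,0,0],[1.0,-0.2,0],20],[[0,0,0],[0,0,0],20]]}}

```text
time: 3.5
tool_pos: [0.5324, -0.0615, 0.0315]
tcp_rot: [3.142, 0.0, 2.898]
wrist_force: [0.0, 0.0, -0.2]
width: 0.0201
```

Call:
{"api": "play_rows", "payload": {"increments": [[[0,0,0],[1.0,-0.25,0],20],[[0,0,0],[1.0,-0.25,0],20]]}}

```text
time: 3.7
tool_pos: [0.5335, -0.0617, 0.0314]
tcp_rot: [3.142, -0.002, 2.898]
wrist_force: [-10.9, 4.6, 9.3]
width: 0.0201
```

Call:
{"api": "play_rows", "payload": {"increments": [[[0,0,0],[1.0,-0.25,0],20]]}}

```text
time: 3.8
tool_pos: [0.5336, -0.0618, 0.0312]
tcp_rot: [-3.142, -0.005, 2.898]
wrist_force: [-19.0, 5.7, 13.5]
width: 0.0202
```

Call:
{"api": "play_rows", "payload": {"increments": [[[0,0,0],[1.0,-0.25,0],20]]}}

```text
time: 3.9
tool_pos: [0.5337, -0.0618, 0.0312]
tcp_rot: [-3.141, -0.007, 2.898]
wrist_force: [-27.6, 7.3, 21.6]
width: 0.0203
```

Solid contact: the TCP stopped at dock x ≈ -1.4 mm (expected about 0) with force rising past 20 N. Now back off, lift and look.

Call:
{"api": "play_rows", "payload": {"increments": [[[0,0,0],[-2.9,0.7,0],20],[[0,0,0],[-3.9,1.0,0],20],[[0,0,0],[-9.7,2.4,0],20],[[0,0,0],[-9.7,2.4,10],20],[[0,0,0],[-9.7,2.4,30],20]]}}

```text
time: 4.4
tool_pos: [0.4982, -0.0532, 0.0698]
tcp_rot: [-3.141, -0.004, 2.898]
wrist_force: [-0.3, 0.1, 0.6]
width: 0.0201
```

Call:
{"api": "play_rows", "payload": {"increments": [[[0,0,0],[-7,10,40],10],[[0,0,0],[-7,20,40],0],[[0,0,0],[0,20,10],0],[[0,0,0],[0,0,0],0]]}}

```text
time: 4.8
tool_pos: [0.4866, -0.0022, 0.1633]
tcp_rot: [3.141, 0.004, 2.9]
wrist_force: [0.0, -0.9, -0.9]
width: 0.0005
```

```bash
python3 - <<'E'
from station import state, imaging, ticket
import cv2,numpy as np
s=state();print({k:np.round(s[k],4) for k in("time","tool_pos","tcp_rot","wrist_force","width")})
for n in("wrist","scene"):
    c=imaging.get_calibration(n);p,d=imaging.capture(n)
    cv2.imwrite(f"pics/{n}3.png",p);np.savez(f"pics/{n}3.npz",p=p,d=d,K=c["intrinsics"],T=c["camera_from_world"])
cv2.imwrite("pics/s3.png",cv2.resize(p[200:330,230:390],(720,585),interpolation=cv2.INTER_CUBIC))
E
```

```text
{'time': np.float64(4.8), 'tool_pos': array([ 0.4866, -0.0022,  0.1633]), 'tcp_rot': array([3.1408, 0.0038, 2.8998]), 'wrist_force': array([ 0.0401, -0.8843, -0.8925]), 'width': np.float64(0.0005)}
```

View pics/wrist3.png

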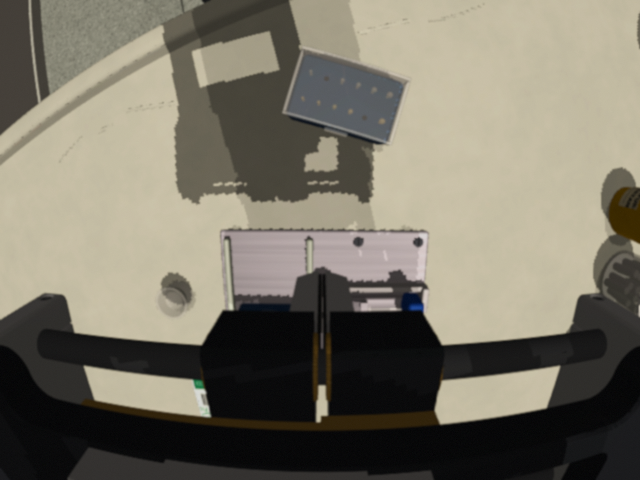

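View pics/s3.png

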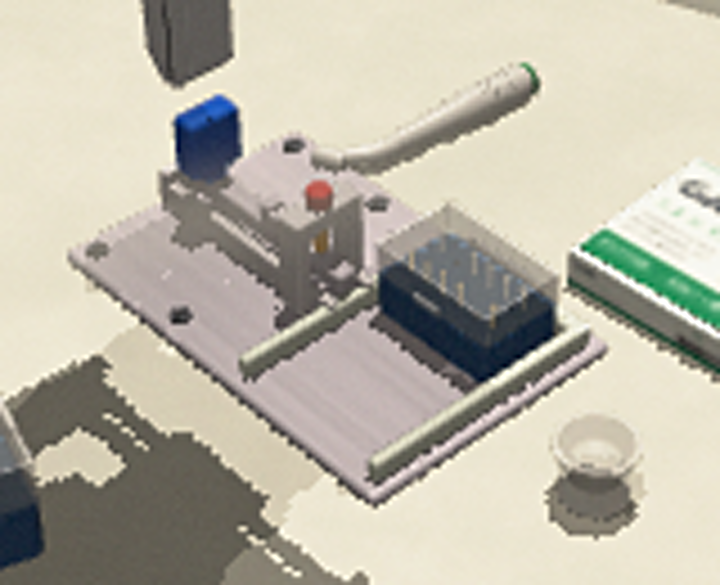

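The block now sits at the back of the bay, square to it (lid front corner moved from (308,287) to (378,243) in the crops). I check the displacement and compute the path to the tab.

```bash
python3 - <<'E'
from h import *
p,d,K,T=load("scene3")
th=np.radians(-14.1);R=np.array([[np.cos(th),-np.sin(th)],[np.sin(th),np.cos(th)]])
f=lambda u:(230+(u[0])/4.5,200+(u[1])/4.5)
A=onz(K,T,f((305,287)),.04,0);B=onz(K,T,f((377,243)),.04,0)
print("lid FL shift dock",((B-A)[:2]@R*1e3).round(1))
A=onz(K,T,f((412,390)),.04,0)
A=onz(K,T,f((413,366)),.04,0);B=onz(K,T,f((491,317)),.04,0)
print("lid FR shift",((B-A)[:2]@R*1e3).round(1))
# tab in w3
p,d,K,T=load("wrist3")
L=onz(K,T,(427,231),.006,1);Q=onz(K,T,(222,231),.006,1);print(L,Q)
ex,ey=R[:,0],R[:,1]
for t in (np.array([.547,-.0145]),L[:2]-R@[-.062,.095],Q[:2]-R@[-.062,-.095]):
    print("dock",t.round(4),"pre-tab TCP",(t+R@[-.001,.081+.0125+.020]).round(4),"face",(t+R@[-.001,.081]).round(4))
E
```

```text
lid FL shift dock [37.2  0.9]
lid FR shift [39.2 -0.1]
[0.51007005 0.09034634 0.006     ] [ 0.46592941 -0.08940364  0.006     ]
dock [ 0.547  -0.0145] pre-tab TCP [0.5737 0.0958] face [0.5658 0.0643]
dock [ 0.5471 -0.0169] pre-tab TCP [0.5737 0.0934] face [0.5658 0.0619]
dock [ 0.5492 -0.0124] pre-tab TCP [0.5759 0.098 ] face [0.568  0.0664]
```

Call:
{"api": "play_rows", "payload": {"increments": [[[0,0,0],[22,25,0],0],[[0,0,0],[22,25,0],0],[[0,0,0],[22,25,0],0],[[0,0,0],[22,25,-20],0],[[0,0,0],[0,0,-20],0]]}}

```text
time: 5.4
tool_pos: [0.5756, 0.0977, 0.1191]
tcp_rot: [-3.141, -0.001, 2.899]
wrist_force: [0.5, -0.5, -0.7]
width: 0.0004
```

```bash
python3 - <<'E'
from station import state, imaging, ticket
import cv2,numpy as np
s=state();print({k:np.round(s[k],4) for k in("time","tool_pos","tcp_rot","wrist_force","width")})
c=imaging.get_calibration("wrist");p,d=imaging.capture("wrist")
cv2.imwrite("pics/w4.png",p)
p,d=imaging.capture("side");cv2.imwrite("pics/sd4.png",cv2.resize(p[180:330,225:425],(800,600),interpolation=cv2.INTER_CUBIC))
E
```

```text
{'time': np.float64(5.4), 'tool_pos': array([0.5756, 0.0977, 0.1191]), 'tcp_rot': array([-3.1415e+00, -8.0000e-04,  2.8995e+00]), 'wrist_force': array([ 0.4824, -0.5367, -0.7093]), 'width': np.float64(0.0004)}
```

View pics/w4.png

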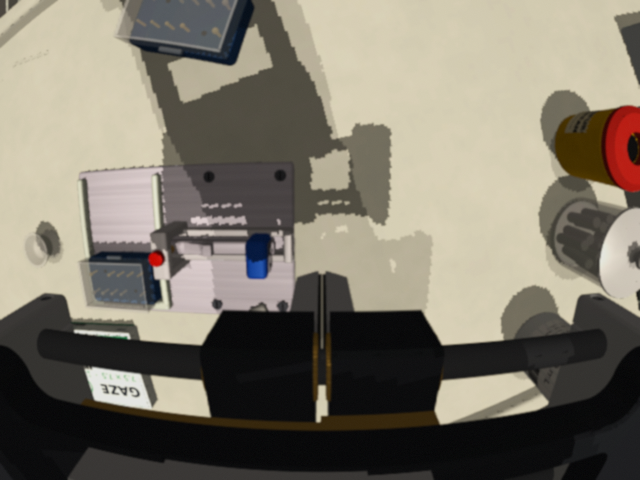

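View pics/sd4.png

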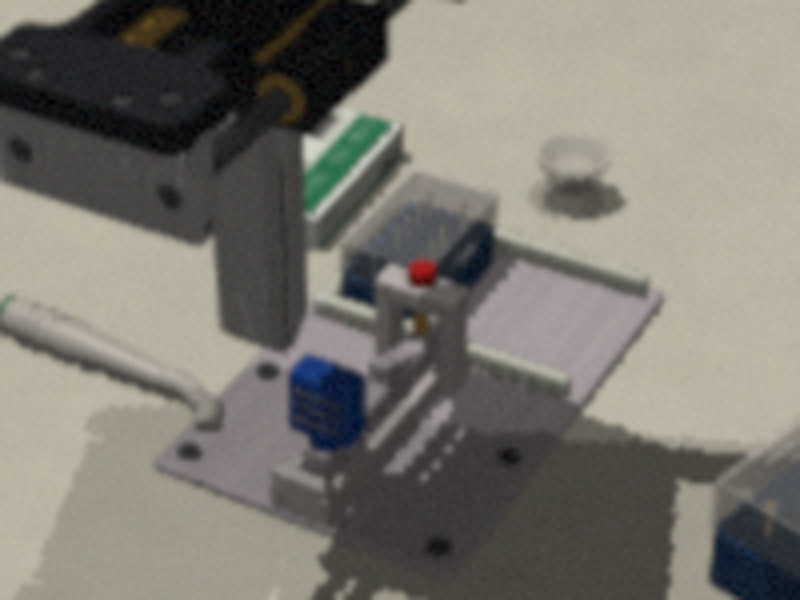

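The block is home (wrist view, (122,278)), the tab is free at (258,256), and the closed fingers are to its left with room. Now lower and approach the tab face.

Call:
{"api": "play_rows", "payload": {"increments": [[[0,0,0],[0,0,-20],0],[[0,0,0],[0,0,-20],0],[[0,0,0],[0,0,-20],0],[[0,0,0],[0,0,-5],0],[[0,0,0],[0,0,0],0]]}}

```text
time: 6.0
tool_pos: [0.5741, 0.0956, 0.0564]
tcp_rot: [-3.141, -0.001, 2.897]
wrist_force: [0.6, 0.7, 1.1]
width: 0.0007
```

```bash
python3 - <<'E'
from station import state, imaging, ticket
import cv2,numpy as np
s=state();print({k:np.round(s[k],4) for k in("time","tool_pos","tcp_rot","wrist_force","width")})
c=imaging.get_calibration("wrist");p,d=imaging.capture("wrist")
cv2.imwrite("pics/w5.png",p)
p,d=imaging.capture("side");cv2.imwrite("pics/sd5.png",cv2.resize(p[180:330,225:425],(800,600),interpolation=cv2.INTER_CUBIC))
E
```

```text
{'time': np.float64(6.0), 'tool_pos': array([0.5741, 0.0956, 0.0564]), 'tcp_rot': array([-3.1411e+00, -1.1000e-03,  2.8973e+00]), 'wrist_force': array([0.5621, 0.7446, 1.0908]), 'width': np.float64(0.0007)}
```

View pics/w5.png

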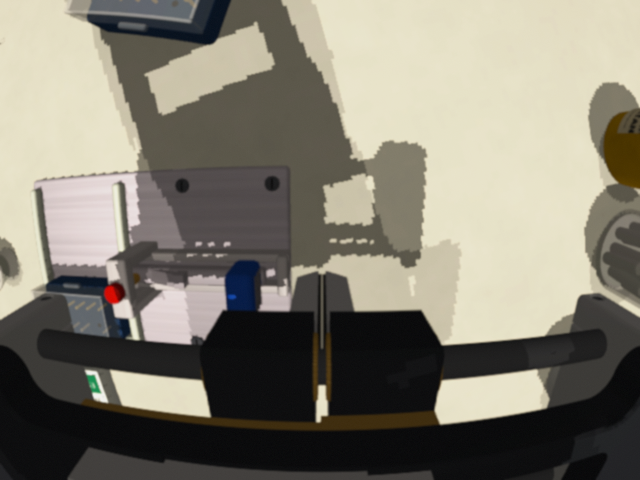

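View pics/sd5.png

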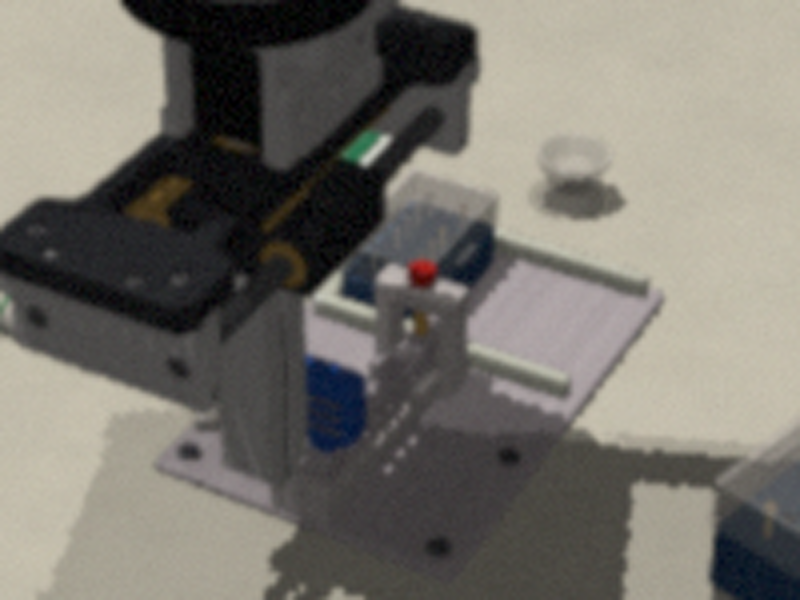

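The fingers are about 20 mm off the tab's push face (tab centre at wrist (243,287)), aligned in x. I push along dock -y.

Call:
{"api": "play_rows", "payload": {"increments": [[[0,0,0],[-1.5,-5.8,-1],0],[[0,0,0],[-1.5,-5.8,-1],0],[[0,0,0],[-1.5,-5.8,0],0],[[0,0,0],[-1.5,-5.8,0],0],[[0,0,0],[-1.5,-5.8,0],0]]}}

```text
time: 6.6
tool_pos: [0.5669, 0.067, 0.0547]
tcp_rot: [3.141, 0.0, 2.898]
wrist_force: [0.3, 2.9, 1.2]
width: 0.0002
```

Call:
{"api": "play_rows", "payload": {"increments": [[[0,0,0],[-1.5,-5.8,0],0],[[0,0,0],[-1.5,-5.8,0],0],[[0,0,0],[-1.5,-5.8,0],0]]}}

```text
time: 6.9
tool_pos: [0.5627, 0.0505, 0.0548]
tcp_rot: [3.14, 0.001, 2.898]
wrist_force: [6.3, 27.9, 1.4]
width: 0.0005
```

The force rose to 28 N too early, at about 26 mm of travel. I ease off slightly and look.

Call:
{"api": "play_rows", "payload": {"increments": [[[0,0,0],[0.5,1.9,0],0]]}}

```text
time: 7.0
tool_pos: [0.563, 0.0518, 0.0546]
tcp_rot: [3.141, 0.001, 2.898]
wrist_force: [0.9, 2.8, 0.1]
width: 0.0004
```

```bash
python3 - <<'E'
from station import state, imaging, ticket
import cv2,numpy as np
s=state();print({k:np.round(s[k],4) for k in("time","tool_pos","tcp_rot","wrist_force","torque","width")})
p,d=imaging.capture("wrist");cv2.imwrite("pics/w6.png",p)
p,d=imaging.capture("side");cv2.imwrite("pics/sd6.png",cv2.resize(p[180:330,225:425],(800,600),interpolation=cv2.INTER_CUBIC))
p,d=imaging.capture("scene");cv2.imwrite("pics/s6.png",cv2.resize(p[200:330,230:390],(720,585),interpolation=cv2.INTER_CUBIC))
E
```

```text
{'time': np.float64(7.0), 'tool_pos': array([0.563 , 0.0518, 0.0546]), 'tcp_rot': array([3.1405e+00, 6.0000e-04, 2.8977e+00]), 'wrist_force': array([0.9111, 2.8377, 0.1303]), 'torque': array([ 0.5471, -0.3245,  0.0105]), 'width': np.float64(0.0004)}
```

View pics/w6.png

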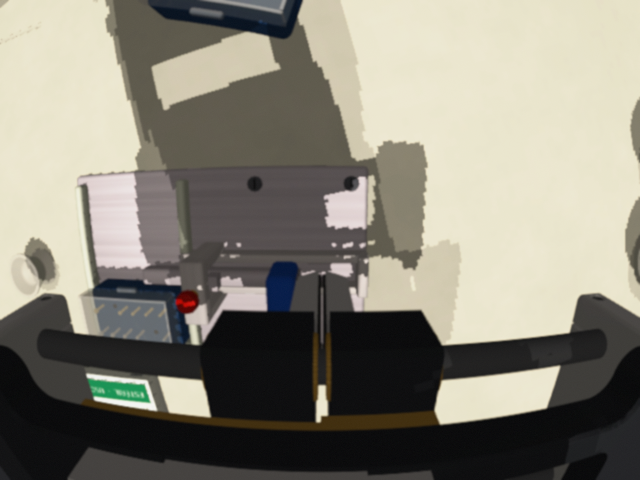

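View pics/sd6.png

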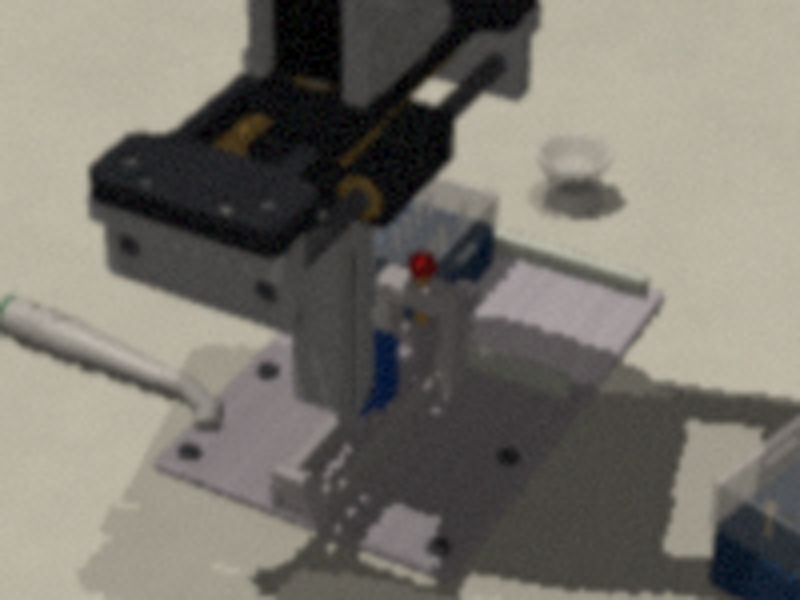

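View pics/s6.png

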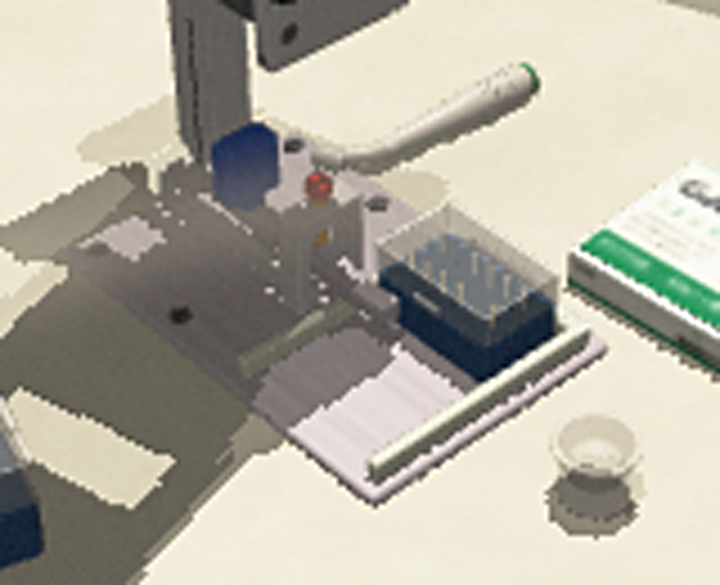

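The bar has entered the bay in front of the block, at scene crop (395,315), without displacing it. The red pin head has risen slightly, so it is on the ramp. With the load eased the force is back to 3 N, so the spike was probably the ramp meeting the pin at speed. I continue slowly.

Call:
{"api": "play_rows", "payload": {"increments": [[[0,0,0],[-0.5,-1.9,0],0]]}}

```text
time: 7.25
tool_pos: [0.5628, 0.051, 0.0548]
tcp_rot: [3.139, 0.001, 2.898]
wrist_force: [5.2, 18.0, 0.9]
width: 0.0008
```

Call:
{"api": "play_rows", "payload": {"increments": [[[0,0,0],[-0.25,-1.0,0],0]]}}

```text
time: 7.35
tool_pos: [0.5627, 0.0504, 0.0548]
tcp_rot: [3.139, 0.001, 2.898]
wrist_force: [4.3, 12.5, -0.5]
width: 0.0005
```

Call:
{"api": "play_rows", "payload": {"increments": [[[0,0,0],[-0.25,-1.0,0],0]]}}

```text
time: 7.45
tool_pos: [0.5622, 0.0484, 0.0547]
tcp_rot: [3.141, 0.001, 2.899]
wrist_force: [0.8, 3.7, 1.4]
width: 0.0005
```

Call:
{"api": "play_rows", "payload": {"increments": [[[0,0,0],[0,0,0],0]]}}

```text
time: 7.55
tool_pos: [0.562, 0.0479, 0.0546]
tcp_rot: [3.141, 0.001, 2.898]
wrist_force: [1.1, 4.3, 2.4]
width: 0.0002
```

```bash
python3 - <<'E'
from station import state, imaging, ticket
import cv2,numpy as np
s=state();print({k:np.round(s[k],4) for k in("time","tool_pos","tcp_rot","wrist_force","torque","width")})
p,d=imaging.capture("scene");cv2.imwrite("pics/s7.png",cv2.resize(p[215:285,265:365],(800,560),interpolation=cv2.INTER_CUBIC))
p,d=imaging.capture("side");cv2.imwrite("pics/sd7.png",cv2.resize(p[220:300,290:390],(750,600),interpolation=cv2.INTER_CUBIC))
E
```

```text
{'time': np.float64(7.55), 'tool_pos': array([0.562 , 0.0479, 0.0546]), 'tcp_rot': array([3.1413e+00, 5.0000e-04, 2.8982e+00]), 'wrist_force': array([1.1456, 4.2675, 2.3795]), 'torque': array([ 0.6553, -0.2692, -0.019 ]), 'width': np.float64(0.0002)}
```

View pics/s7.png

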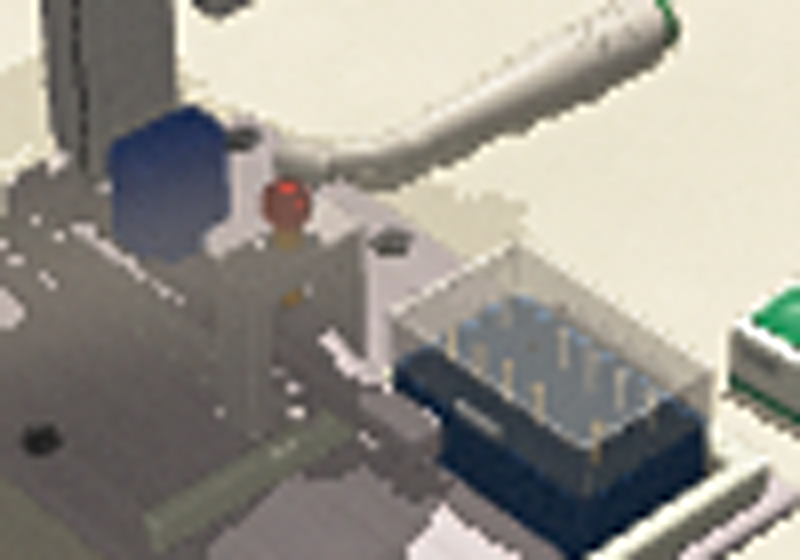

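View pics/sd7.png

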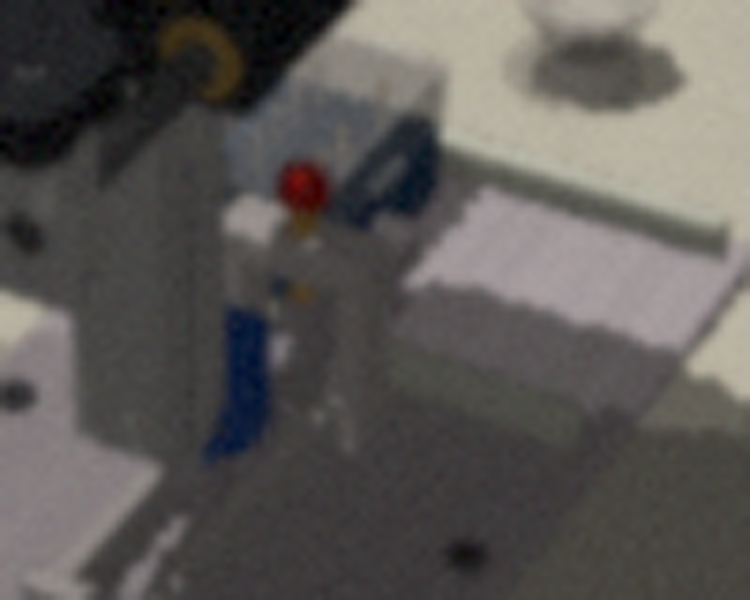

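The ramp start is passed: the pin is lifted (red head raised at scene crop (287,203)) and the force is down to 4.3 N. Continuing to the end stop.

Call:
{"api": "play_rows", "payload": {"increments": [[[0,0,0],[-0.7,-2.9,0],0],[[0,0,0],[-0.7,-2.9,0],0],[[0,0,0],[-0.7,-2.9,0],0],[[0,0,0],[-0.7,-2.9,0],0]]}}

```text
time: 8.05
tool_pos: [0.5591, 0.0363, 0.0546]
tcp_rot: [3.141, 0.0, 2.898]
wrist_force: [0.5, 4.7, 1.8]
width: 0.0007
```

Call:
{"api": "play_rows", "payload": {"increments": [[[0,0,0],[-0.7,-2.9,0],0],[[0,0,0],[-0.7,-2.9,0],0],[[0,0,0],[-0.5,-1.9,0],0]]}}

```text
time: 8.35
tool_pos: [0.5572, 0.0286, 0.0546]
tcp_rot: [3.141, 0.0, 2.898]
wrist_force: [0.8, 4.9, 2.6]
width: 0.0001
```

Call:
{"api": "play_rows", "payload": {"increments": [[[0,0,0],[-0.5,-1.9,0],0]]}}

```text
time: 8.45
tool_pos: [0.5567, 0.0268, 0.0546]
tcp_rot: [3.141, 0.0, 2.898]
wrist_force: [0.6, 5.3, 2.4]
width: 0.0006
```

Call:
{"api": "play_rows", "payload": {"increments": [[[0,0,0],[-0.5,-1.9,0],0]]}}

```text
time: 8.55
tool_pos: [0.5562, 0.0249, 0.0546]
tcp_rot: [3.141, 0.0, 2.898]
wrist_force: [1.1, 5.7, 1.7]
width: 0.0006
```

Call:
{"api": "play_rows", "payload": {"increments": [[[0,0,0],[-0.25,-1.0,0],0]]}}

```text
time: 8.65
tool_pos: [0.556, 0.0239, 0.0546]
tcp_rot: [3.141, 0.0, 2.898]
wrist_force: [1.3, 5.7, 3.3]
width: 0.0002
```

Call:
{"api": "play_rows", "payload": {"increments": [[[0,0,0],[-0.25,-1.0,0],0]]}}

```text
time: 8.75
tool_pos: [0.5559, 0.0232, 0.0547]
tcp_rot: [3.14, 0.0, 2.898]
wrist_force: [2.1, 13.9, 3.0]
width: 0.0007
```

The end stop was reached at y ≈ 0.023 with force up to 14 N, where I expected it. Now let go along dock +y, then rise and look.

Call:
{"api": "play_rows", "payload": {"increments": [[[0,0,0],[0.5,1.9,0],0],[[0,0,0],[1.0,3.9,0],0],[[0,0,0],[1.0,3.9,0],0],[[0,0,0],[1.5,5.8,0],0],[[0,0,0],[2.4,9.7,0],0]]}}

```text
time: 9.25
tool_pos: [0.562, 0.048, 0.0543]
tcp_rot: [-3.141, -0.0, 2.898]
wrist_force: [-0.5, 0.8, 0.2]
width: 0.0006
```

Call:
{"api": "play_rows", "payload": {"increments": [[[0,0,0],[5,20,0],0],[[0,0,0],[5,20,0],0],[[0,0,0],[3,10,20],0],[[0,0,0],[0,0,40],0],[[0,0,0],[0,0,20],0]]}}

```text
time: 9.75
tool_pos: [0.5756, 0.0987, 0.1368]
tcp_rot: [-3.141, 0.002, 2.899]
wrist_force: [0.1, 0.0, -0.5]
width: 0.0006
```

```bash
python3 - <<'E'
from station import state, imaging, ticket
import cv2,numpy as np
s=state();print({k:np.round(s[k],4) for k in("time","tool_pos","tcp_rot","wrist_force","width")})
c=imaging.get_calibration("wrist");p,d=imaging.capture("wrist");cv2.imwrite("pics/w8.png",p);np.savez("pics/w8.npz",p=p,d=d,K=c["intrinsics"],T=c["camera_from_world"])
c=imaging.get_calibration("scene");p,d=imaging.capture("scene");cv2.imwrite("pics/s8.png",cv2.resize(p[200:330,230:390],(720,585),interpolation=cv2.INTER_CUBIC));np.savez("pics/scene8.npz",p=p,d=d,K=c["intrinsics"],T=c["camera_from_world"])
E
```

```text
{'time': np.float64(9.75), 'tool_pos': array([0.5756, 0.0987, 0.1368]), 'tcp_rot': array([-3.1415e+00,  1.7000e-03,  2.8988e+00]), 'wrist_force': array([ 0.1096,  0.0466, -0.4699]), 'width': np.float64(0.0006)}
```

View pics/w8.png

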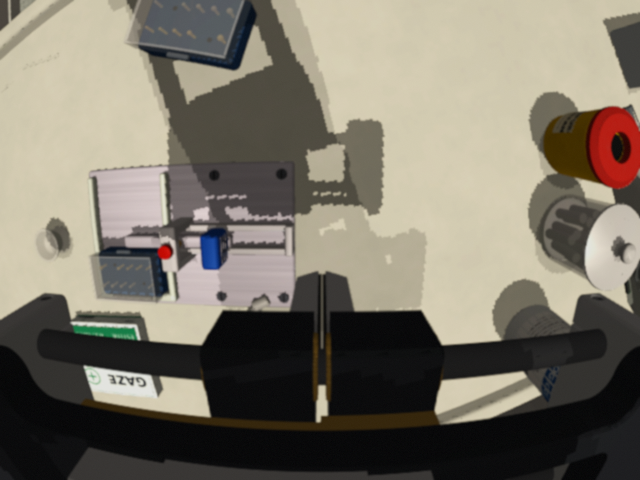

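View pics/s8.png

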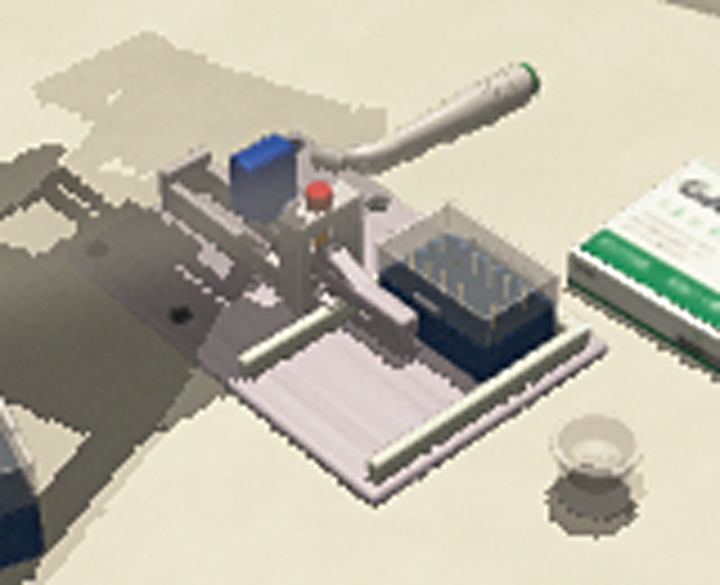

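The slide is latched mid-way with the bar across the block's front. The tab is at scene crop (262,178), the pin head is back down at (319,195), and the block is unchanged. A quick number check follows, then I hand in.

```bash
python3 - <<'E'
from h import *
from station import state
p,d,K,T=load("scene8");p3=load("scene3")[0]
th=np.radians(-14.1);R=np.array([[np.cos(th),-np.sin(th)],[np.sin(th),np.cos(th)]])
def tab(p):
    h=cv2.cvtColor(p,cv2.COLOR_BGR2HSV);m=cv2.inRange(h,(105,120,60),(130,255,255));m[:200]=0;m[245:]=0;m[:,:255]=0;m[:,310:]=0
    ys,xs=np.nonzero(m);return xs.min(),ys.min(),xs.max(),ys.max()
a,b=tab(p3),tab(p);print(a,b)
A=onz(K,T,((a[0]+a[2])/2,a[1]),.058,0);B=onz(K,T,((b[0]+b[2])/2,b[1]),.058,0)
print("tab shift dock mm",((B-A)[:2]@R*1e3).round(1))
# block change s3 -> s8
print("block diff",np.abs(p[248:286,326:356].astype(int)-p3[248:286,326:356]).mean().round(2))
def pin(p):
    h=cv2.cvtColor(p,cv2.COLOR_BGR2HSV);m=cv2.inRange(h,(0,100,60),(8,255,255))|cv2.inRange(h,(170,100,60),(180,255,255));m[:235]=0;m[252:]=0;m[:,:290]=0;m[:,310:]=0
    ys,xs=np.nonzero(m);return xs.mean().round(1),ys.mean().round(1)
print(pin(p3),pin(p)); s=state();print(s["time"],s["wrist_force"].round(1),np.abs(s["dq"]).max().round(3))
E
```

```text
(np.int64(269), np.int64(221), np.int64(282), np.int64(236)) (np.int64(282), np.int64(230), np.int64(294), np.int64(237))
tab shift dock mm [ -0.6 -36.6]
block diff 3.3
(np.float64(300.2), np.float64(241.8)) (np.float64(300.2), np.float64(241.7))
9.85 [ 0.4  0.7 -1.2] 0.052
```

The tab has moved 36.6 mm (latched at 36), the pin is down (head at the same pixel as before) and the block has not moved. I let the arm settle for one row, then hand in.

Call:
{"api": "play_rows", "payload": {"increments": [[[0,0,0],[0,0,0],0],[[0,0,0],[0,0,0],0]]}}

```text
time: 10.05
tool_pos: [0.5744, 0.098, 0.1329]
tcp_rot: [-3.14, -0.002, 2.898]
wrist_force: [0.1, 0.4, 0.0]
width: 0.0005
```

```bash
python3 -c "
from station import ticket
print(ticket.sign_off())"
```

```text
the job is handed in; nothing more can be done
None
```

The bur block is home against the back stop, and the lock slide is latched in mid position across its front. I handed the job in at about 10 s, and the sign-off gives no verdict.

**What I did:** I pushed the small block along the bay with both fingers until the stop held it. Then I pushed the tab to its end stop with closed fingers, let it go and lifted the arm clear.

**Last checks:**
- **Block:** its lid moved 37–39 mm in the images, which fits it being home. It looked the same before and after the slide push.
- **Slide:** the tab sits 36.6 mm from rest, so it is latched at 36 mm.
- **Stop pin:** its red head is back at the same pixel as before the slide push.
- **Surroundings:** the dish, gauze packet and handpiece look unmoved in the scene view, and the wrist force was about zero.

**What disagreed:**
- My estimates of the dock position from the three cameras differed by a few millimetres (up to about 9 mm from the side view), so I relied on felt contact for the end points.
- The tool stopped 1.4 mm short of the calculated home position, which is within that error. I kept pressing for two more steps, to about 28 N along the bay.
- Part-way along the slide, at about 26 mm, the force briefly reached 28 N where about 4 N was expected. The images showed the pin lifting onto the ramp. I eased off and went on slowly, and the force fell to 4–6 N for the rest of the push.

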